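# Lock the access hatch with its quarter-turn fastener

### The arm

A 6-joint arm with a two-finger parallel gripper is mounted at the origin on a cart in front of the work surface, level with it; the furniture and walls round the work are solid. World frame = base frame: x ahead of the robot, y to its left, z up, the work surface at z = 0. Lengths are in mm, angles in rad, forces in N, time in s.
With the tool pointing down it reaches from about 350 to 975 mm from the base axis. Payload 7.1 kg.
Tool frame: the origin (TCP) lies at the very end of the fingers, on their centre line; the grasp point (between the pads) lies 19 mm behind it; z points along the fingers, y is the direction in which the jaws open and shut (so a half turn about z gives the same grasp; the last joint's range is limited). The gripper opens to 88 mm and grips with 3 to 60 N. Pads are 20 mm wide; open, the fingers measure 115 mm over their backs; the gripper's body (75 mm by 178 mm) begins 61 mm behind the grasp point.
Start: joints at [-1.21, 0.423, 1.63, -0, 1.089, -0.019], TCP at [231.725, -580.438, 222.675] pointing down, gripper open.
Joint ranges: [-3, 3], [-0.9, 2.11], [0.09, 2.58], [-1.31, 4.45], [0.11, 2.69], [-2.54, 2.54]. Speed limits (rad/s): [2.39, 2.39, 3.01, 3.14, 3.14, 3.14].

### API

Orientations are given as a rotation vector (axis times angle).
In Python, from workcell import * gives the robot as it stands.
- The arm moves only by the tool play_rows, never from a script. Its argument "plan" is text: rows parted by semicolons, each of 7 numbers parted by spaces: the finger opening in cm, from 0 to 8.78, then the shift along the tool's x, y, z in cm, then the turn, a rotation vector about the tool's x, y, z in degrees. A call has 1 to 20 rows; each row shifts and turns the commanded pose from where the row before left it, along the tool's axes as they then stand; what a row does not reach is not made up. A row lasts 1/8 s, in which the tool goes at most 62.5 mm and 10.7 degrees, less where a joint would pass 70% of its speed; a pose out of reach is approached as far as the arm can. A call is refused whole if a number of a shift passes 6.25 or a number of a turn 10.7, either way. A call with a gripper value outside its range is refused whole. The fingers move at their own pace and stop on an object; the grip force is fixed at half the most. Time passes only in rows, so rows that do not move let the fingers close. It gives the time, the measured TCP pose, the force and the opening at its end, in the units of the state.
- get_obs(): the state, without advancing time (a new reading comes with each control period).
- get_image(name): name is "scene" or "top"; returns a dict with "pixels" (480x640x3 uint8, red, green, blue), "range_z" (480x640 float32, mm along the optical axis (not along the pixel's ray), 0 where there is no reading), "fx", "fy", "cx", "cy" (pixels), "distortion" ([k1, k2, p1, p2, k3] as OpenCV has them; the pictures are not rectified), "eye" and "attitude" of the camera in the world. Camera axes: x right, y down, z forward; pixel columns grow to the right and rows downward; lengths in mm; the calibration is good to about 2 mm. A picture is of the moment at which its call begins.
- close_job(): hands the job in, once; it reports no verdict.
The state is a dict: "t": time; "qpos": joint angles; "qvel": joint speeds; "joint_torque": joint torques, N m; "ee_pos": TCP position; "orientation": TCP orientation; "ft_force": force on the tool from outside, world axes, zero at the start; "moment": the same for the moment, N m; "width": finger opening in mm.
Only numpy, scipy, OpenCV 4.12 (cv2) and the standard library are available. Lean on these libraries where they do the work, as an engineer would, in place of code of your own. Each camera call takes 0.05 s, during which the arm holds its last target. There are 200 camera calls.

### The job

Take the orange quarter-turn fastener out of the wooden holder, put its crossbar down through the slot in the hatch on top of the control box, and turn it clockwise, feeling for the locked detent: there it drops until its collar lies flush on the hatch. Do it gently, never jamming the fastener against the box, leave it locked, upright and released, and leave the mug, the tape measure and the bolt where they are.

Things in the scene. Friction and masses are not known exactly. Their poses are not given: they have to be found in the camera images.
- fastener: loose quarter-turn fastener, 70 to 120 g: orange wing grip on a steel collar, stem and crossbar below. Origin: centre of the collar's underside; x along the wing, z up. A half turn about z makes no difference. At the start it hangs upright in the holder's bore, collar on the holder's top, at any yaw
- collar (a point): the fastener's origin: centre of the underside of its collar, a disc 40 mm across and 4 mm thick
- wing (a point): point on the fastener's axis in the orange wing grip, 28 mm above the collar's underside; good to grip across the wing's thickness. The wing is 40 mm long (fastener's x), 12 mm thick (y) and stands from 4 to 40 mm above the collar's underside
- bar (a point): middle of the underside of the fastener's crossbar, 21 mm below the collar's underside. The bar is parallel to the wing: 30 mm long (fastener's x), 8 mm wide, 8 mm high; the stem between bar and collar is round, 16 mm thick
- control_box: grey control box, fixed to the table, 150 (x) x 120 (y) x 60 mm high, with a bare metal hatch plate 4 mm thick as its top; two short black stubs stand out 18 mm from its +x side. Origin: centre of its underside; z up
- port (a point): centre of the slot in the hatch plate, on the plate's top face, 60 mm above the table; x along the slot, z up. The slot is 35 mm long (x) and 11.5 mm wide, with a round eye of 18.8 mm in its middle for the stem; a red arrow painted beside it shows clockwise. With its bar in line with the slot the fastener goes down through it into a round cup 35 mm across
- face (a point): centre of the cup's level floor, 16 mm below the plate's top. The bar first rests here, the collar then 5 mm above the plate; from there it can rise 4 mm before it meets the plate from below once turned. On this face the fastener turns clockwise seen from above; anticlockwise it meets an end stop after about 8 degrees
- groove (a point): middle of the detent groove, 11 mm wide with round lips, cut across that face. Its angle is hidden and differs every time: 50 to 100 degrees clockwise from the slot (this point's axes do not show it). With the bar along it within 6 degrees the fastener goes 5 mm lower, by its weight when free or when lowered by the gripper, and is locked; turning on jams it. Held up, it passes over the groove
- holder: wooden block 80 x 80 x 32 mm high, fixed, with an upright round bore 34 mm across in its middle. Origin: centre of its underside
- mug: enamel mug, 82 x 117 x 91 mm high, standing; bystander. Origin: centre of its underside
- tape_measure: yellow tape measure, 33 x 88 x 64 mm high, bystander. Origin: centre of its underside
- hex_bolt: steel hex bolt 72 mm high, standing on its head; bystander. Origin: centre of its underside
Things that resemble listed ones, but are neither listed nor needed, are in the scene too. Of the things that look like the fastener, the middle-sized one is meant.

How it is judged:
By the outcome, as a careful person would: the job done as asked, in the order asked, and still so for the second after the job is handed in, with the robot touching nothing.
It also fails if it takes over 61 s, if anything falls off the work surface, if the arm or the gripper's body presses on something with over 40 N, if the wrist force passes 120 N, or if a joint passes its speed limit or range.

## Working session

There is one attempt and no reset: what is moved stays moved. The work goes in short steps, Python scripts to look and compute and a tool call to move; the robot and the scene stay as the last step left them, time stands still between calls to the robot, and variables do not carry over. Pictures are saved under pics/ and viewed, about 8 in all and at most 12, crops included, and the job is handed in when it is done.

Besides the shell and the picture viewer there is one more tool, called after "Request:" by a JSON object that holds its "name" and its "arguments", one argument or row to a line. play_rows: Moves the arm, as the interface text tells. Its arguments: {"type":"object","properties":{"plan":{"type":"string"}},"required":["plan"]}

```bash
mkdir -p pics
cat > h.py <<'E'
from workcell import *
import numpy as np, cv2, pickle
from scipy.spatial.transform import Rotation as R
def snap(name,fn):
    im=get_image(name); cv2.imwrite(f'pics/{fn}.png',im['pixels'][:,:,::-1]); pickle.dump(im,open(f'{fn}.pkl','wb')); return im
def cam(im):
    K=np.array([[im['fx'],0,im['cx']],[0,im['fy'],im['cy']],[0,0,1.]]); A=np.array(im['attitude'],float)
    Rm=A if A.shape==(3,3) else R.from_rotvec(A).as_matrix()
    return K,np.array(im['distortion'],float),Rm,np.array(im['eye'],float)
def rays(im,uv):
    K,d,Rm,e=cam(im); n=cv2.undistortPoints(np.array(uv,float).reshape(-1,1,2),K,d)[:,0]
    return np.c_[n,np.ones(len(n))]@Rm.T,e
def onplane(im,uv,z):
    r,e=rays(im,uv); return e+r*((z-e[2])/r[:,2])[:,None]
def depthpts(im,uv):
    r,e=rays(im,uv); uv=np.array(uv,int).reshape(-1,2); return e+r*im['range_z'][uv[:,1],uv[:,0]][:,None]
E
python3 - <<'E'
from h import *
for n in('scene','top'):
    im=snap(n,n+'0'); print(n,im['eye'],im['attitude'],im['fx'],im['distortion'])
print(get_obs())
E
```

```text
scene [187.53456961 799.73975038 504.03578431] [-0.61864413  2.4199463  -1.427162  ] 568.9786524805096 [-0.01437228  0.          0.          0.          0.        ]
top [554.69440963  57.02400015 995.42697444] [-2.19954109  2.19171026 -0.03847036] 501.7752765537415 [-0.1287673  0.         0.         0.         0.       ]
{'t': 0.1, 'qpos': array([-1.20995976e+00,  4.23753256e-01,  1.63061026e+00,  3.25275039e-05,
        1.08859496e+00, -1.89771330e-02]), 'qvel': array([ 0.00070566, -0.00274827, -0.00177952,  0.00022482,  0.00208952,
       -0.00106899]), 'joint_torque': array([-1.42467634e-04, -5.45608664e+01, -2.74326771e+01,  6.44942187e-02,
        1.87674601e-02, -1.65286298e-05]), 'ee_pos': array([ 231.58540241, -579.97083964,  221.98770158]), 'orientation': array([-3.08379046e+00, -5.92752060e-01,  3.20206873e-04]), 'ft_force': array([-0.36794438,  0.59178614, -0.05028284]), 'moment': array([-0.01139759,  0.06110713, -0.01042743]), 'width': 88.00311942225187}
```

View pics/scene0.png

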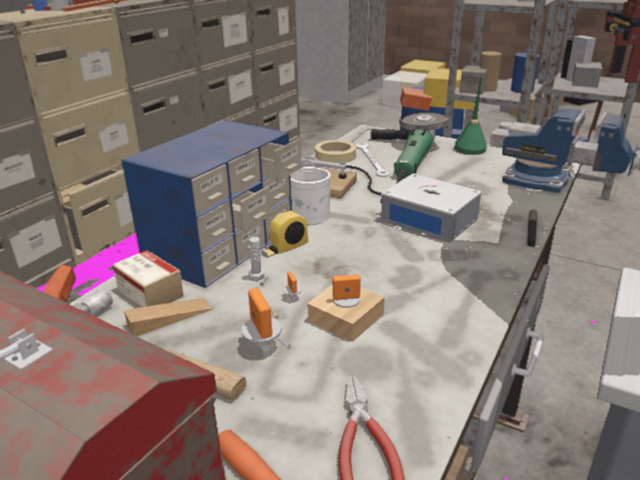

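View pics/top0.png

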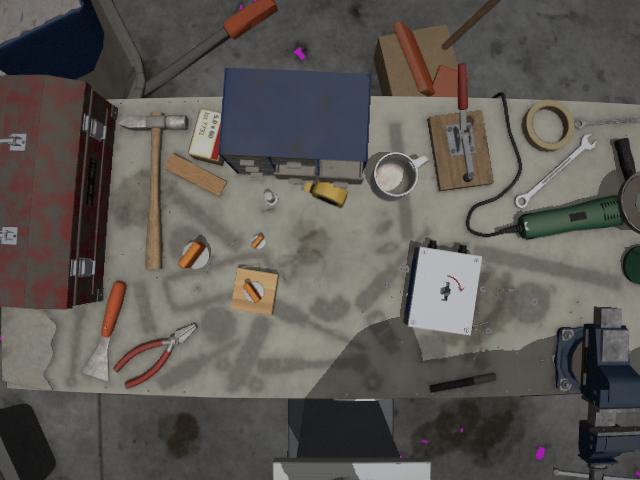

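Top view: the look-alikes are a large fastener at (193,254), a small one at (258,241), and the middle-sized one in the wooden holder at (253,290). I choose the last. The hatch slot is near (446,290), with its arrow to the right.

```bash
cat > m.py <<'E'
from h import *
im=pickle.load(open('top0.pkl','rb')); px=im['pixels']
hsv=cv2.cvtColor(px,cv2.COLOR_RGB2HSV)
m=cv2.inRange(hsv,(3,130,120),(18,255,255)); 
def rect(mask,x0,x1,y0,y1,z,label):
    q=np.zeros_like(mask); q[y0:y1,x0:x1]=mask[y0:y1,x0:x1]
    n,l,s,c=cv2.connectedComponentsWithStats(q)
    i=1+np.argmax(s[1:,4]); v,u=np.nonzero(l==i)
    P=onplane(im,np.c_[u,v],z)[:,:2]; (cx,cy),(w,h),a=cv2.minAreaRect(P.astype(np.float32))
    ev,V=np.linalg.eigh(np.cov(P.T)); ax=V[:,1]
    print(label,'px',u.mean().round(1),v.mean().round(1),s[i,4],'ctr',P.mean(0).round(1),'rect',round(cx,1),round(cy,1),round(w,1),round(h,1),'pcaax deg',np.degrees(np.arctan2(ax[1],ax[0])).round(1),'z',np.round(np.median(depthpts(im,np.c_[u,v])[:,2]),1))
rect(m,238,270,276,308,72,'wing')
for z,mm,b in((60,cv2.inRange(hsv,(0,0,0),(180,255,95)),(435,455,277,303)),):
    rect(mm,*b,z,'slot')
wood=cv2.inRange(hsv,(8,60,120),(22,200,255)); rect(wood,225,285,258,322,32,'holder')
pl=cv2.inRange(hsv,(0,0,165),(180,40,255)); rect(pl,395,495,235,345,60,'plate')
a=cv2.resize(px[262:318,225:285],(400,373),interpolation=cv2.INTER_CUBIC);b=cv2.resize(px[262:318,420:480],(400,373),interpolation=cv2.INTER_CUBIC)
cv2.imwrite('pics/crop1.png',np.hstack([a,b])[:,:,::-1])
E
python3 m.py
```

```text
wing px 251.0 292.6 131 ctr [495.1 191.1] rect 494.9 191.2 39.8 11.4 pcaax deg -143.0 z 71.7
slot px 445.5 291.0 87 ctr [ 498.2 -170.8] rect 498.3 -169.9 15.2 33.7 pcaax deg 171.8 z 38.5
holder px 253.7 291.4 1509 ctr [495.  191.7] rect 495.4 191.8 80.5 80.4 pcaax deg 161.0 z 32.5
plate px 444.5 291.0 4700 ctr [ 498.4 -169.2] rect 498.5 -170.1 118.7 149.1 pcaax deg 171.9 z 60.2
```

View pics/crop1.png

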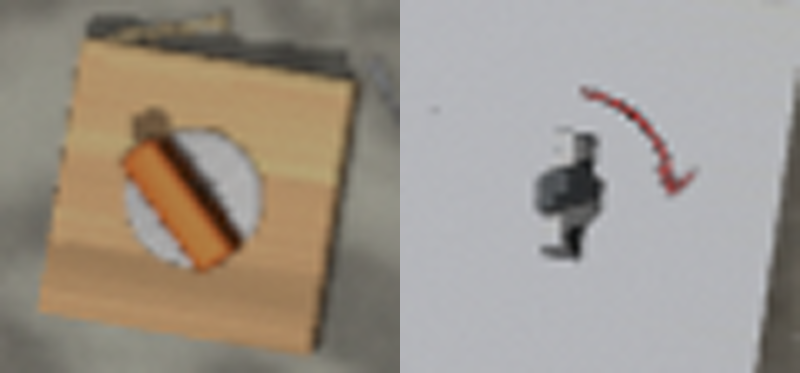

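The crop shows the middle fastener upright in the holder: wing 40 x 11.4 mm, top at z 72, axis 37°, centre (495, 191). The slot is clear at (498, -170), with its axis at -8.2°. The gripper will go in at yaw 217°, which leaves the last joint range to turn clockwise.

Request:
{"name": "play_rows", "arguments": {
  "plan": "5 3.54 -4.12 0 0 0 0;5 3.54 -4.12 0 0 0 0;5 3.54 -4.12 0 0 0 0;5 3.54 -4.12 0 0 0 0;5 3.54 -4.12 0 0 0 0;5 3.54 -4.12 0 0 0 0;5 3.54 -4.12 0 0 0 0;5 3.54 -4.12 0 0 0 0;5 3.54 -4.12 0 0 0 0;5 3.54 -4.12 0 0 0 0;5 3.54 -4.12 0 0 0 0;5 3.54 -4.12 0 0 0 0;5 3.54 -4.12 0 0 0 0;5 3.54 -4.12 0 0 0 0;5 3.54 -4.12 0 0 0 0;5 0 0 0 0 0 0"
}}

```text
t: 2.1
ee_pos: [496.5, 193.4, 222.4]
orientation: [-3.084, -0.599, -0.001]
ft_force: [-0.2, 0.1, 0.7]
width: 49.7
```

Request:
{"name": "play_rows", "arguments": {
  "plan": "5 0 0 0 0 0 -10.5;5 0 0 0 0 0 -10.5;5 0 0 0 0 0 -10.5;5 0 0 0 0 0 -10.5;5 0 0 0 0 0 -10.5;5 0 0 0 0 0 -10.5;5 0 0 0 0 0 -10.5;5 0 0 0 0 0 -10.5;5 0 0 0 0 0 -10.5;5 0 0 0 0 0 -10.5;5 0 0 0 0 0 -10.5;5 0 0 0 0 0 -10.5;5 0 0 0 0 0 -10.5;5 0 0 0 0 0 -10.5;5 0 0 0 0 0 -10.5;5 0 0 0 0 0 -10.5;5 0 0 0 0 0 -10.5;5 0 0 0 0 0 -10.5;5 0 0 0 0 0 -6;5 0 0 0 0 0 0"
}}

```text
t: 4.6
ee_pos: [495.3, 189.4, 222.4]
orientation: [0.988, -2.981, 0.0]
ft_force: [-0.1, -0.7, -0.5]
width: 50.0
```

```bash
cat > go.py <<'E'
from h import *
import sys
def st(tx=None,ty=None,tz=None,yaw=None):
    o=get_obs(); Rm=R.from_rotvec(o['orientation']).as_matrix(); p=o['ee_pos']
    y=np.degrees(np.arctan2(Rm[1,0],Rm[0,0]))
    print('t',round(o['t'],2),'p',p.round(2),'yaw',round(y,2),'tilt xy',np.degrees(Rm[:2,2]).round(2),'q',o['qpos'].round(2),'F',o['ft_force'].round(2),'M',o['moment'].round(3),'w',round(o['width'],2))
    if tx is not None:
        d=Rm.T@(np.array([tx,ty,tz])-p); print('toolshift cm',(d/10).round(3),'turn z deg',round(-((yaw-y+180)%360-180),2))
st(*map(float,sys.argv[1:]))
E
python3 go.py 495 191.3 41 217
```

```text
t 4.6 p [495.26 189.36 222.44] yaw -143.34 tilt xy [-0.05 -0.03] q [ 0.34  0.29  1.84 -0.    1.02 -1.87] F [-0.14 -0.68 -0.46] M [ 0.076 -0.062  0.001] w 50.0
toolshift cm [-0.112  0.169 18.144] turn z deg -0.34
```

Request:
{"name": "play_rows", "arguments": {
  "plan": "5 -0.1 0.12 4 0 0 0;5 0 0 4 0 0 0;5 0 0 4 0 0 -0.3;5 0 0 2 0 0 0;5 0 0 0 0 0 0"
}}

```text
t: 5.22
ee_pos: [494.4, 191.0, 81.2]
orientation: [0.994, -2.976, 0.0]
ft_force: [-0.1, 0.1, -0.4]
width: 50.5
```

```bash
python3 go.py 495 191.3 41 217
python3 - <<'E'
from h import *
im=snap('scene','scene1')
cv2.imwrite('pics/crop2.png',cv2.resize(im['pixels'][220:350,280:420],(560,520),interpolation=cv2.INTER_CUBIC)[:,:,::-1])
E
```

```text
t 5.22 p [494.45 190.99  81.22] yaw -143.07 tilt xy [-0.21 -0.08] q [ 0.35  0.5   1.92 -0.    0.72 -1.87] F [-0.1   0.1  -0.41] M [ 0.097 -0.147  0.   ] w 50.47
toolshift cm [-0.078 -0.013  4.021] turn z deg -0.07
```

View pics/crop2.png

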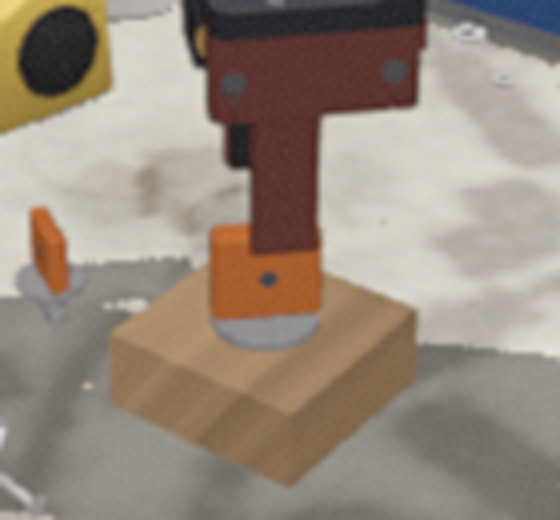

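The near finger is in front of the wing and centred on it once parallax is allowed for. I'll descend and grip.

Request:
{"name": "play_rows", "arguments": {
  "plan": "5 -0.05 0 1.5 0 0 0;5 0 0 1.5 0 0 0;5 0 0 1 0 0 0;5 0 0 0 0 0 0;1 0 0 0 0 0 0;1 0 0 0 0 0 0;1 0 0 0 0 0 0;1 0 0 0 0 0 0;1 0 0 0 0 0 0;0.8 0 0 0 0 0 0"
}}

```text
t: 6.52
ee_pos: [496.3, 192.3, 42.9]
orientation: [-0.998, 2.979, 0.0]
ft_force: [-0.3, -0.5, 3.1]
width: 11.8
```

```bash
python3 go.py 495 191.3 141 217
```

```text
t 6.53 p [496.34 192.32  42.87] yaw -142.94 tilt xy [0.01 0.01] q [ 0.35  0.57  1.93  0.    0.64 -1.87] F [-0.3  -0.46  3.05] M [ 0.144  0.034 -0.042] w 11.81
toolshift cm [ 1.660e-01 -1.000e-03 -9.813e+00] turn z deg 0.06
```

Request:
{"name": "play_rows", "arguments": {
  "plan": "0.8 0 0 -0.5 0 0 0;0.8 0 0 -1.5 0 0 0;0.8 0 0 -3 0 0 0;0.8 0 0 -4 0 0 0;0.8 0 0 -1 0 0 0;0.8 0 0 0 0 0 0"
}}

```text
t: 7.28
ee_pos: [496.5, 192.3, 143.4]
orientation: [-0.998, 2.977, 0.0]
ft_force: [-0.1, -0.9, -1.1]
width: 11.8
```

Request:
{"name": "play_rows", "arguments": {
  "plan": "0.8 1.5 -2.1 0 0 0 0;0.8 3 -4 0 0 0 0;0.8 3 -4 0 0 0 0;0.8 3 -4 0 0 0 0;0.8 3 -4 0 0 0 0;0.8 3 -4.1 0 0 0 0;0.8 3 -4.1 0 0 0 0;0.8 2 -2.8 0 0 0 0;0.8 0 0 0 0 0 9;0.8 0 0 0 0 0 9;0.8 0 0 0 0 0 9;0.8 0 0 0 0 0 9;0.8 0 0 0 0 0 9.2;0.8 0 0 0 0 0 0;0.8 0 0 0 0 0 0"
}}

```text
t: 9.15
ee_pos: [500.8, -165.6, 141.8]
orientation: [-0.227, -3.13, 0.013]
ft_force: [0.7, -0.1, -1.0]
width: 11.8
```

```bash
python3 - <<'E'
from h import *
P=[]
im=snap('scene','scene2'); P.append(get_obs()['ee_pos'])
im2=snap('top','top2'); P.append(get_obs()['ee_pos'])
for k in range(4): get_image('top'); P.append(get_obs()['ee_pos'])
print(np.array(P).round(2))
cv2.imwrite('pics/crop3.png',np.hstack([cv2.resize(im['pixels'][100:250,360:510],(400,400),interpolation=cv2.INTER_CUBIC),cv2.resize(im2['pixels'][230:350,385:505],(400,400),interpolation=cv2.INTER_CUBIC)])[:,:,::-1])
E
python3 go.py 498.4 -170 141 171.8
```

```text
[[ 500.99 -165.62  141.99]
 [ 501.11 -165.71  142.18]
 [ 501.18 -165.73  142.32]
 [ 501.27 -165.75  142.46]
 [ 501.32 -165.76  142.53]
 [ 501.37 -165.77  142.61]]
t 9.45 p [ 501.37 -165.77  142.61] yaw 171.55 tilt xy [-0.16 -0.48] q [-0.34  0.4   1.9  -0.01  0.84 -1.75] F [-0.36  0.69 -1.03] M [ 0.093 -0.161 -0.024] w 11.78
toolshift cm [ 0.231 -0.461  0.165] turn z deg -0.25
```

View pics/crop3.png

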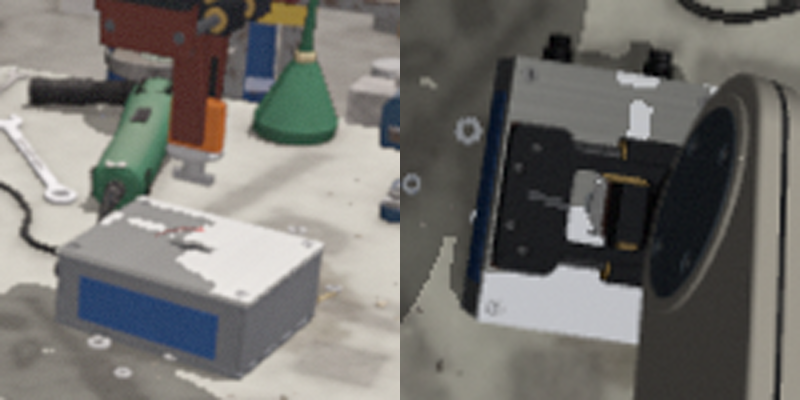

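```bash
cat > c.py <<'E'
from h import *
from scipy.optimize import least_squares
o=get_obs(); T=o['ee_pos']; T=np.array([501.2,-165.7,142.3])
V,U=np.mgrid[0:480,0:640]; uv=np.c_[U.ravel(),V.ravel()]
for n in('scene2','top2','top0','scene0'):
    im=pickle.load(open(n+'.pkl','rb')); D=depthpts(im,uv); ok=im['range_z'].ravel()>0
    pl=ok&(abs(D[:,2]-60)<2.5)&(np.hypot(*(D[:,:2]-[498,-170]).T)<110)
    m=cv2.morphologyEx(pl.reshape(480,640).astype(np.uint8),cv2.MORPH_OPEN,np.ones((3,3)))
    c=max(cv2.findContours(m,0,1)[0],key=cv2.contourArea)[:,0]
    r=cv2.minAreaRect(onplane(im,c,60)[:,:2].astype(np.float32)); print(n,'plate',np.round(r[0],1),np.round(r[1],1),round(r[2],1), 'z med',np.median(D[pl,2]).round(2))
    if n=='scene0' or n=='top0': continue
    col=ok&(D[:,2]>T[2]-11)&(D[:,2]<T[2]-4)&(np.hypot(*(D[:,:2]-T[:2]).T)<27)
    P=D[col]; print(' collar n',len(P),'z',np.percentile(P[:,2],[5,50,95]).round(1),'x',P[:,0].min().round(1),P[:,0].max().round(1),'y',P[:,1].min().round(1),P[:,1].max().round(1))
    e,_=rays(im,uv[col]); m=col.reshape(480,640).astype(np.uint8)
    if n=='scene2':
        for z in np.arange(T[2]-10,T[2]-4,1.): pass
        v=uv[col]; print(' px box',v.min(0),v.max(0)); 
        # stem/bar points below the collar
        b=ok&(D[:,2]>T[2]-32)&(D[:,2]<T[2]-11)&(np.hypot(*(D[:,:2]-T[:2]).T)<27); B=D[b]; vb=uv[b]
        print(' bar/stem n',b.sum(),'px',vb.min(0) if b.any() else 0,vb.max(0) if b.any() else 0)
        tv=K=cam(im); 
        pr=cv2.projectPoints(np.array([[*T[:2],T[2]-7],[*T[:2],T[2]-9],[*T[:2],T[2]-30]]),cv2.Rodrigues(K[2].T)[0],-K[2].T@K[3],K[0],K[1])[0][:,0]; print(' TCP axis projects to',pr.round(1))
        cv2.imwrite('pics/crop4.png',cv2.resize(im['pixels'][130:180,410:460],(600,600),interpolation=cv2.INTER_NEAREST)[:,:,::-1])
E
python3 c.py
```

```text
scene2 plate [ 498.9 -165.9] [126.7 153.2] 81.6 z med 60.49
 collar n 115 z [132.4 135.2 137.8] x 481.0 519.4 y -165.5 -140.7
 px box [422 153] [443 160]
 bar/stem n 107 px [424 161] [440 169]
 TCP axis projects to [[433.  154.7]
 [432.9 155.8]
 [432.  166.4]]
top2 plate [ 554.2 -166.5] [90.5 42.1] 81.5 z med 60.12
 collar n 64 z [132.6 134.7 136.8] x 485.6 514.9 y -154.8 -144.7
top0 plate [ 499.  -169.8] [119.9 150.6] 81.3 z med 60.1
scene0 plate [ 498.8 -165.6] [127.1 153.5] 81.0 z med 60.46
```

View pics/crop4.png

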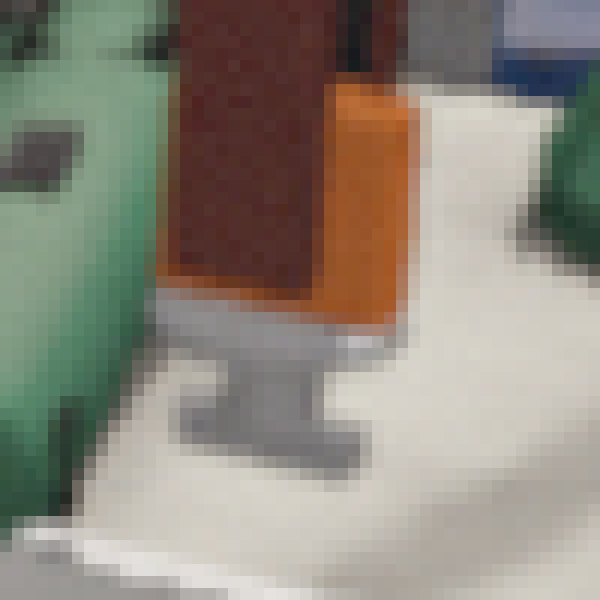

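The collar spans columns 422 to 443 and the bar 425 to 440, so the fastener is upright and within 1 mm of the tool axis. I'll move over the slot.

Request:
{"name": "play_rows", "arguments": {
  "plan": "0.8 0.15 -0.43 0 0 0 0;0.8 0 0 1.5 0 0 0;0.8 0 0 1.5 0 0 0;0.8 0 0 0.7 0 0 0;0.8 0 0 0 0 0 0;0.8 0 0 0 0 0 0;0.8 0 0 0 0 0 0"
}}

```text
t: 10.32
ee_pos: [499.4, -170.2, 106.0]
orientation: [-0.232, -3.132, 0.014]
ft_force: [-0.2, -0.0, -1.0]
width: 11.9
```

```bash
python3 go.py 499.3 -169.8 100 171.7
```

```text
t 10.32 p [ 499.45 -170.2   106.02] yaw 171.52 tilt xy [-0.12 -0.49] q [-0.35  0.45  1.92 -0.01  0.77 -1.76] F [-0.18 -0.02 -0.95] M [ 0.046 -0.139 -0.025] w 11.91
toolshift cm [0.02  0.042 0.602] turn z deg -0.18
```

Request:
{"name": "play_rows", "arguments": {
  "plan": "0.8 0.02 0.03 0 -0.45 0 -0.1;0.8 0 0 0.5 0 0 0;0.8 0 0 0.3 0 0 0;0.8 0 0 0 0 0 0;0.8 0 0 0 0 0 0"
}}

```text
t: 10.95
ee_pos: [499.0, -169.8, 97.6]
orientation: [-0.23, -3.131, 0.001]
ft_force: [-1.2, 0.5, -0.1]
width: 11.6
```

```bash
python3 go.py 499.3 -169.8 92 171.7;  python3 - <<'E'
from h import *
im=snap('scene','scene3'); 
cv2.imwrite('pics/crop5.png',cv2.resize(im['pixels'][150:220,395:465],(700,700),interpolation=cv2.INTER_CUBIC)[:590,:,::-1])
E
```

```text
t 10.95 p [ 498.96 -169.8    97.56] yaw 171.61 tilt xy [-0.1  -0.03] q [-0.35  0.47  1.92 -0.    0.75 -1.77] F [-1.17  0.53 -0.08] M [ 0.023 -0.11  -0.016] w 11.57
toolshift cm [-0.035  0.005  0.556] turn z deg -0.09
```

View pics/crop5.png

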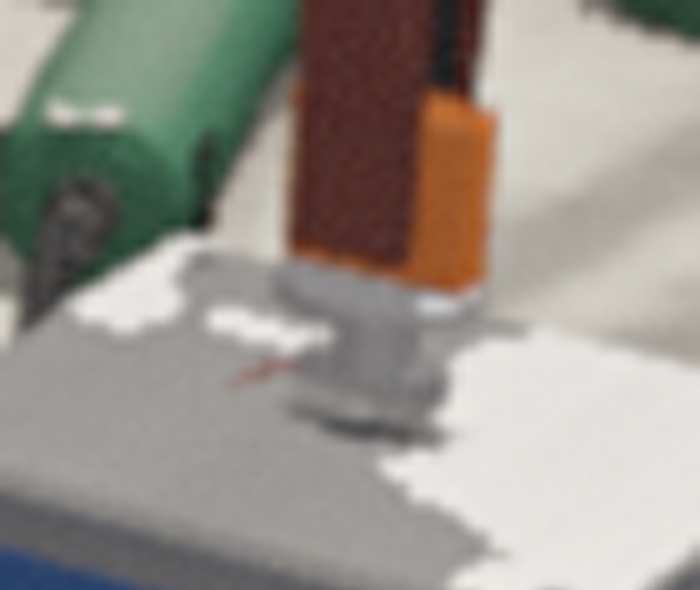

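The bar hangs about 5 mm over the slot, with the slot's front edge just visible below it at crop (370,425), so it is lined up. I'll lower it in small steps.

Request:
{"name": "play_rows", "arguments": {
  "plan": "0.8 0 0 0.3 0 0 0;0.8 0 0 0.2 0 0 0;0.8 0 0 0.1 0 0 0;0.8 0 0 0 0 0 0"
}}

```text
t: 11.5
ee_pos: [498.9, -169.8, 91.5]
orientation: [-0.23, -3.131, 0.001]
ft_force: [0.1, 0.1, -0.4]
width: 11.5
```

Request:
{"name": "play_rows", "arguments": {
  "plan": "0.8 0 0 0.1 0 0 0;0.8 0 0 0.1 0 0 0;0.8 0 0 0.1 0 0 0;0.8 0 0 0 0 0 0"
}}

```text
t: 12.0
ee_pos: [498.9, -169.8, 88.6]
orientation: [-0.23, -3.131, 0.001]
ft_force: [-0.4, 0.1, -0.5]
width: 12.0
```

```bash
python3 go.py 499.3 -169.8 76 171.7
```

```text
t 12.0 p [ 498.9  -169.75   88.56] yaw 171.61 tilt xy [-0.1  -0.03] q [-0.35  0.48  1.93 -0.    0.73 -1.77] F [-0.39  0.08 -0.53] M [ 0.034 -0.122 -0.017] w 12.01
toolshift cm [-0.043  0.002  1.256] turn z deg -0.09
```

Request:
{"name": "play_rows", "arguments": {
  "plan": "0.8 0 0 0.2 0 0 0;0.8 0 0 0.2 0 0 0;0.8 0 0 0.2 0 0 0;0.8 0 0 0.2 0 0 0;0.8 0 0 0.1 0 0 0;0.8 0 0 0 0 0 0"
}}

```text
t: 12.75
ee_pos: [498.9, -169.8, 79.5]
orientation: [-0.23, -3.131, 0.001]
ft_force: [0.5, 0.7, -1.7]
width: 12.2
```

Request:
{"name": "play_rows", "arguments": {
  "plan": "0.8 0 0 0.1 0 0 0;0.8 0 0 0.05 0 0 0;0.8 0 0 0 0 0 0"
}}

```text
t: 13.12
ee_pos: [499.0, -169.8, 78.1]
orientation: [-0.23, -3.132, 0.001]
ft_force: [-0.8, -0.5, -0.9]
width: 11.9
```

Request:
{"name": "play_rows", "arguments": {
  "plan": "0.8 0 0 0.05 0 0 0;0.8 0 0 0.05 0 0 0;0.8 0 0 0 0 0 0"
}}

```text
t: 13.5
ee_pos: [499.0, -169.8, 77.1]
orientation: [-0.23, -3.132, 0.001]
ft_force: [0.6, -0.8, -0.5]
width: 11.8
```

Request:
{"name": "play_rows", "arguments": {
  "plan": "0.8 0 0 0.04 0 0 0;0.8 0 0 0.04 0 0 0;0.8 0 0 0 0 0 0"
}}

```text
t: 13.88
ee_pos: [498.9, -169.8, 76.3]
orientation: [-0.23, -3.131, 0.001]
ft_force: [-0.1, -0.6, -0.7]
width: 11.7
```

Request:
{"name": "play_rows", "arguments": {
  "plan": "0.8 0 0 0.05 0 0 0;0.8 0 0 0.03 0 0 0;0.8 0 0 0 0 0 0"
}}

```text
t: 14.25
ee_pos: [498.9, -169.8, 75.8]
orientation: [-0.23, -3.132, 0.001]
ft_force: [-0.5, -1.1, 4.8]
width: 11.6
```

Request:
{"name": "play_rows", "arguments": {
  "plan": "0.8 0 0 0.05 0 0 0;0.8 0 0 0 0 0 0"
}}

```text
t: 14.5
ee_pos: [499.0, -169.8, 75.8]
orientation: [-0.23, -3.132, 0.001]
ft_force: [-2.3, 0.2, 10.2]
width: 12.0
```

Contact with the face came at TCP z 75.9, as expected. I'll ease the load and turn 40° clockwise, then feel in small steps.

Request:
{"name": "play_rows", "arguments": {
  "plan": "0.8 0 0 -0.05 0 0 0;0.8 0 0 0 0 0 4;0.8 0 0 0 0 0 6;0.8 0 0 0 0 0 6;0.8 0 0 0 0 0 6;0.8 0 0 0 0 0 6;0.8 0 0 0 0 0 6;0.8 0 0 0 0 0 6;0.8 0 0 0 0 0 0;0.8 0 0 0 0 0 0"
}}

```text
t: 15.75
ee_pos: [499.4, -169.8, 75.7]
orientation: [-1.285, -2.867, 0.001]
ft_force: [0.7, 0.8, 3.3]
width: 11.8
```

```bash
python3 go.py 498.95 -169.8 75.8 131.7
```

```text
t 15.75 p [ 499.4  -169.84   75.75] yaw 131.72 tilt xy [-0.04 -0.04] q [-0.35  0.51  1.93 -0.    0.7  -1.08] F [0.65 0.8  3.34] M [ 0.105 -0.359 -0.003] w 11.84
toolshift cm [ 0.033 -0.03  -0.005] turn z deg 0.02
```

Request:
{"name": "play_rows", "arguments": {
  "plan": "0.8 0 0 0 0 0 4;0.8 0 0 0 0 0 0"
}}

```text
t: 16.0
ee_pos: [499.3, -169.8, 75.7]
orientation: [-1.384, -2.82, 0.002]
ft_force: [1.3, 2.0, 5.1]
width: 11.5
```

Request:
{"name": "play_rows", "arguments": {
  "plan": "0.8 0 0 0 0 0 4;0.8 0 0 0 0 0 0"
}}

```text
t: 16.25
ee_pos: [499.2, -169.8, 75.6]
orientation: [-1.481, -2.77, 0.002]
ft_force: [1.1, 1.3, 3.2]
width: 11.7
```

Request:
{"name": "play_rows", "arguments": {
  "plan": "0.8 0 0 0 0 0 4;0.8 0 0 0 0 0 0"
}}

```text
t: 16.5
ee_pos: [498.7, -169.9, 75.4]
orientation: [-1.575, -2.716, 0.003]
ft_force: [1.3, -0.9, 2.0]
width: 11.9
```

Request:
{"name": "play_rows", "arguments": {
  "plan": "0.8 0 0 0 0 0 4;0.8 0 0 0 0 0 0"
}}

```text
t: 16.75
ee_pos: [498.3, -169.8, 75.1]
orientation: [-1.669, -2.659, 0.003]
ft_force: [-0.4, 0.4, -0.3]
width: 11.6
```

The force went to zero and z sank at about 56° of turn. I'll probe downwards there.

Request:
{"name": "play_rows", "arguments": {
  "plan": "0.8 0 0 0.05 0 0 0;0.8 0 0 0 0 0 0"
}}

```text
t: 17.0
ee_pos: [498.5, -169.7, 74.8]
orientation: [-1.671, -2.658, 0.003]
ft_force: [-1.4, -0.6, -1.3]
width: 11.8
```

```bash
python3 go.py 498.95 -169.8 71 115.8
```

```text
t 17.0 p [ 498.49 -169.71   74.79] yaw 115.69 tilt xy [-0.15 -0.02] q [-0.35  0.51  1.93 -0.    0.7  -0.8 ] F [-1.45 -0.64 -1.29] M [-0.166  0.013  0.029] w 11.78
toolshift cm [-0.028  0.039  0.379] turn z deg -0.11
```

Request:
{"name": "play_rows", "arguments": {
  "plan": "0.8 0 0 0.05 0 0 0;0.8 0 0 0.05 0 0 0;0.8 0 0 0 0 0 0"
}}

```text
t: 17.38
ee_pos: [498.5, -169.8, 74.0]
orientation: [-1.673, -2.657, 0.003]
ft_force: [-2.9, -0.8, 0.9]
width: 11.8
```

```bash
python3 go.py 498.95 -169.8 71 115.8
```

```text
t 17.38 p [ 498.53 -169.76   73.98] yaw 115.62 tilt xy [-0.14 -0.02] q [-0.35  0.51  1.93 -0.    0.7  -0.8 ] F [-2.89 -0.76  0.91] M [-0.134  0.35  -0.039] w 11.84
toolshift cm [-0.022  0.037  0.298] turn z deg -0.18
```

Request:
{"name": "play_rows", "arguments": {
  "plan": "0.8 0 0 0 0 0 2;0.8 0 0 0 0 0 0"
}}

```text
t: 17.62
ee_pos: [498.7, -169.8, 73.9]
orientation: [-1.72, -2.627, 0.002]
ft_force: [-2.7, -0.4, -0.1]
width: 11.8
```

```bash
python3 go.py 498.95 -169.8 71 113.8
```

```text
t 17.62 p [ 498.7  -169.76   73.92] yaw 113.57 tilt xy [-0.12 -0.02] q [-0.35  0.51  1.93 -0.    0.7  -0.76] F [-2.65 -0.43 -0.09] M [-0.136  0.36  -0.033] w 11.77
toolshift cm [-0.014  0.022  0.292] turn z deg -0.23
```

Request:
{"name": "play_rows", "arguments": {
  "plan": "0.8 0 0 0.05 0 0 0;0.8 0 0 0 0 0 0"
}}

```text
t: 17.88
ee_pos: [498.8, -169.8, 73.5]
orientation: [-1.719, -2.628, 0.002]
ft_force: [-2.6, -0.4, 2.4]
width: 11.9
```

```bash
python3 go.py 498.95 -169.8 71 113.8
```

```text
t 17.88 p [ 498.79 -169.79   73.55] yaw 113.62 tilt xy [-0.11 -0.03] q [-0.35  0.51  1.93 -0.    0.7  -0.76] F [-2.63 -0.39  2.43] M [-0.151  0.46  -0.052] w 11.89
toolshift cm [-0.008  0.014  0.255] turn z deg -0.18
```

Request:
{"name": "play_rows", "arguments": {
  "plan": "0.8 -0.03 -0.06 0 0 0 2;0.8 0 0 0 0 0 0"
}}

```text
t: 18.12
ee_pos: [498.9, -170.4, 73.6]
orientation: [-1.766, -2.598, 0.002]
ft_force: [0.3, -0.3, -0.8]
width: 11.5
```

```bash
python3 go.py 498.95 -169.8 71 113.8
```

```text
t 18.12 p [ 498.93 -170.39   73.57] yaw 111.57 tilt xy [-0.04 -0.04] q [-0.35  0.51  1.93 -0.    0.7  -0.73] F [ 0.27 -0.29 -0.78] M [-0.059 -0.049  0.033] w 11.48
toolshift cm [0.054 0.023 0.257] turn z deg -2.23
```

Request:
{"name": "play_rows", "arguments": {
  "plan": "0.8 0 0 0.05 0 0 0;0.8 0 0 0 0 0 0"
}}

```text
t: 18.38
ee_pos: [498.7, -170.3, 73.0]
orientation: [-1.765, -2.598, 0.002]
ft_force: [-0.2, 0.8, -0.5]
width: 11.8
```

```bash
python3 go.py 498.95 -169.8 71 113.8
```

```text
t 18.38 p [ 498.68 -170.34   73.02] yaw 111.61 tilt xy [-0.08 -0.03] q [-0.35  0.51  1.93 -0.    0.7  -0.73] F [-0.18  0.78 -0.49] M [ 0.021 -0.11   0.008] w 11.82
toolshift cm [0.04  0.045 0.202] turn z deg -2.19
```

Now it is free in every direction, so I'll keep lowering.

Request:
{"name": "play_rows", "arguments": {
  "plan": "0.8 0 0 0.05 0 0 0;0.8 0 0 0.05 0 0 0;0.8 0 0 0 0 0 0"
}}

```text
t: 18.75
ee_pos: [498.5, -170.3, 72.0]
orientation: [-1.765, -2.598, 0.002]
ft_force: [0.1, -0.7, -0.6]
width: 11.8
```

```bash
python3 go.py 498.95 -169.8 71 111.6
```

```text
t 18.75 p [ 498.46 -170.3    71.99] yaw 111.61 tilt xy [-0.1  -0.03] q [-0.35  0.51  1.93 -0.    0.7  -0.73] F [ 0.1  -0.67 -0.61] M [-0.034 -0.078 -0.047] w 11.84
toolshift cm [0.028 0.064 0.099] turn z deg 0.01
```

Request:
{"name": "play_rows", "arguments": {
  "plan": "0.8 0 0 0.05 0 0 0;0.8 0 0 0 0 0 0"
}}

```text
t: 19.0
ee_pos: [498.5, -170.3, 71.5]
orientation: [-1.765, -2.598, 0.002]
ft_force: [-0.2, 0.1, -0.7]
width: 11.7
```

```bash
python3 go.py 498.95 -169.8 71 111.6
```

```text
t 19.0 p [ 498.46 -170.31   71.48] yaw 111.61 tilt xy [-0.1  -0.03] q [-0.35  0.51  1.93 -0.    0.7  -0.73] F [-0.21  0.13 -0.72] M [-0.056 -0.097  0.044] w 11.71
toolshift cm [0.029 0.064 0.048] turn z deg 0.01
```

Request:
{"name": "play_rows", "arguments": {
  "plan": "0.8 0 0 0.05 0 0 0;0.8 0 0 0 0 0 0"
}}

```text
t: 19.25
ee_pos: [498.5, -170.3, 71.0]
orientation: [-1.765, -2.598, 0.002]
ft_force: [0.6, -1.0, -0.9]
width: 11.9
```

Request:
{"name": "play_rows", "arguments": {
  "plan": "0.8 0 0 0.03 0 0 0;0.8 0 0 0 0 0 0"
}}

```text
t: 19.5
ee_pos: [498.5, -170.3, 70.9]
orientation: [-1.765, -2.598, 0.002]
ft_force: [-1.3, 0.5, 2.9]
width: 11.8
```

It bottomed at 70.9, which is 5.0 mm below the face contact, so it is locked. I'll release and retreat straight up.

Request:
{"name": "play_rows", "arguments": {
  "plan": "2 0 0 0 0 0 0;3 0 0 0 0 0 0;5 0 0 0 0 0 0;5 0 0 0 0 0 0;5 0 0 0 0 0 0;5 0 0 -1 0 0 0;5 0 0 -3 0 0 0;5 0 0 -5 0 0 0;5 0 0 -5 0 0 0;5 0 0 0 0 0 0"
}}

```text
t: 20.75
ee_pos: [501.2, -171.1, 215.4]
orientation: [1.761, 2.592, 0.001]
ft_force: [-0.8, 0.2, -0.0]
width: 49.8
```

Request:
{"name": "play_rows", "arguments": {
  "plan": "5 -3 -3 0 0 0 0;5 -3 -3 0 0 0 0;5 -3 -3 0 0 0 0;5 -3 -3 0 0 0 0;5 0 0 0 0 0 0"
}}

```text
t: 21.38
ee_pos: [429.9, -327.7, 210.3]
orientation: [-1.769, -2.594, 0.002]
ft_force: [-0.3, 0.8, 0.5]
width: 50.0
```

Run:
```python
from h import *
s=snap('scene','scene4'); t=snap('top','top4'); print(get_obs()['t'],get_obs()['ee_pos'])
cv2.imwrite('pics/crop6.png',np.hstack([cv2.resize(s['pixels'][150:250,370:490],(400,333),interpolation=cv2.INTER_CUBIC),cv2.resize(t['pixels'][240:340,390:510],(400,333),interpolation=cv2.INTER_CUBIC)])[:,:,::-1])
hsv=cv2.cvtColor(t['pixels'],cv2.COLOR_RGB2HSV); m=cv2.inRange(hsv,(3,130,100),(18,255,255)); q=0*m; q[270:312,425:468]=m[270:312,425:468]
v,u=np.nonzero(q)
if len(u):
    P=onplane(t,np.c_[u,v],100); D=depthpts(t,np.c_[u,v]); w,V=np.linalg.eigh(np.cov(P[:,:2].T)); print(len(u),P.mean(0).round(1),'yaw',np.degrees(np.arctan2(V[1,1],V[0,1])).round(1),'topz',np.percentile(D[:,2],[50,90]).round(1))
# bystander change
a=pickle.load(open('top0.pkl','rb'))['pixels'].astype(int); b=t['pixels'].astype(int)
for n,(x,y,r) in dict(mug=(397,173,28),tape=(326,192,22),bolt=(270,199,12)).items(): print(n,np.abs(a-b)[y-r:y+r,x-r:x+r].mean().round(2))
```

```text
21.475 [ 430.81385546 -325.64523129  210.27452878]
120 [ 499.  -169.2  100. ] yaw 111.6 topz [ 99.9 101.8]
mug 3.8
tape 3.61
bolt 4.07
```

View pics/crop6.png

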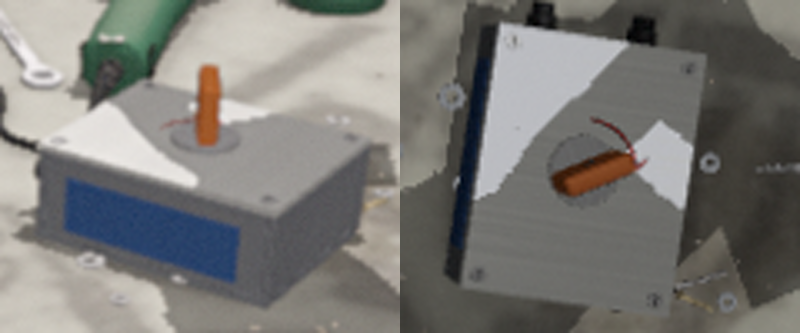

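The collar lies flat on the hatch, with the wing upright at crop (208,105) and its top at z 100, which is the locked height. The yaw is 111.6°, 60° clockwise from the slot. I'm handing in.

```bash
python3 -c "
from workcell import *
print(close_job())"
```

```text
the job is handed in; nothing more can be done
None
```

The fastener is locked in the hatch, upright and released, and the job was handed in at about 21.5 s of the 61 s allowed.

- **Picking and insertion:** I took the middle-sized fastener from the wooden holder and lowered its bar through the slot. It met the face at TCP z 75.9 mm.
- **Turning:** I turned it clockwise under light load and felt it begin to sink at about 56°. One lip pressed it sideways with about 3 N, so I shifted it slightly and turned on to 60°. It then went down freely to 70.9 mm, 5.0 mm below the face contact.
- **Forces:** The highest reading was about 10 N, when it first met the face.
- **Last checks:** The wing top is at z 100 mm, which is the height for a collar flush on the plate. The wing stands upright at 60° clockwise from the slot, and the gripper is clear.
- **Bystanders:** The mug, tape measure and bolt areas of the top image changed only by about 4 grey levels each, close to image noise. I did not measure their positions again.
- **Disagreement:** The two cameras differed by about 1 mm on where the fastener sat in the grip. Light force feedback during the descent made up for it, and no check failed.

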